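# Set and lock the dial stop

## Robot

A 6-joint arm with a two-finger parallel gripper is mounted at the origin on a cart in front of the work surface, level with it; the furniture and walls round the work are solid. World frame = base frame: x ahead of the robot, y to its left, z up, the work surface at z = 0. Lengths are in m, angles in rad, forces in N, time in s.
With the tool pointing down it reaches from about 0.35 to 0.975 m from the base axis. Payload 4.9 kg.
Tool frame: the origin (TCP) lies at the very end of the fingers, on their centre line; the grasp point (between the pads) lies 19 mm behind it; z points along the fingers, y is the line along which they close (so a half turn about z gives the same grasp; the last joint's range is limited). The gripper opens to 85 mm and grips with 20 to 120 N. Pads are 22 mm wide; open, the fingers measure 114 mm over their backs; the gripper's body (76 mm by 85 mm) begins 54 mm behind the grasp point. The pads swing forward as they close: fully open they stand 13 mm farther back than shut.
Start: joints at [-1.327, 0.053, 1.613, -0, 1.476, -0.119], TCP at [0.222, -0.584, 0.203] pointing down, gripper open.
Joint ranges: [-3.01, 3.01], [-1.01, 2.22], [0.06, 2.58], [-1.02, 4.17], [0.09, 2.62], [-3.14, 3.14]. Speed limits (rad/s): [2.57, 2.57, 3.14, 3.14, 3.14, 3.14].

## Interface

Orientations are given as a rotation vector (axis times angle).
In Python, from station import get_obs, get_image, finish_job gives the robot as it stands. The module is installed in compiled form; this text tells all that it offers.
- The arm moves only by the tool carry_out, never from a script. Its argument "rows" is a list of rows, each a list of 7 numbers: the turn, a rotation vector about the tool's x, y, z as a fraction of full scale, then the shift along the tool's x, y, z as a fraction of full scale, then the closure, from -1 (fully open) to 1 (shut). A call has 1 to 5 rows; each row is the pose to reach, as a shift and turn from the pose commanded when the call began, along the tool's axes at that moment, turning the shorter way round; what a row does not reach only later rows make up. Full scale, the value 1, is 300 mm for a shift and pi rad for a turn. A row lasts 1/10 s, in which the tool goes at most 50 mm and 8.59 degrees, less where a joint would pass 70% of its speed; a pose out of reach is approached as far as the arm can. A call with a number of a shift or a turn outside -1 to 1 is refused whole. A call with a gripper value outside its range is refused whole. The fingers move at their own pace and stop on an object; "force" is the grip in N (left out, the last holds). Time passes only in rows, so rows that repeat a pose let the fingers close. It gives the time, the measured TCP pose, the force, the opening and the grip force at its end, in the units of the state.
- get_obs(): the state, without advancing time (a new reading comes with each control period).
- get_image(name): name is "scene" or "top"; returns a dict with "img" (384x512x3 uint8, blue, green, red), "mtx" (3x3 intrinsics, pixels), "R" (3x3) and "t" (3): a world point X has camera coordinates R X + t. Camera axes: x right, y down, z forward; pixel columns grow to the right and rows downward; lengths in m; the calibration is good to about 2 mm. A picture is of the moment at which its call begins. There is no depth.
- finish_job(): hands the job in; it is judged then, once.
The state is a dict: "t": time; "q": joint angles; "dq": joint speeds; "effort": joint torques, N m; "tool_pos": TCP position; "tool_rot": TCP orientation; "contact_force": force on the tool from outside, world axes, zero at the start; "wrist_torque": the same for the moment, N m; "opening": finger opening in m; "grip_force": force on a finger pad.
Only numpy, scipy, OpenCV 4.12 (cv2) and the standard library are available. Lean on these libraries where they do the work, as an engineer would, in place of code of your own. Each camera call takes 0.05 s, during which the arm holds its last target. There are 200 camera calls.

## Task

Set the dial stop head down flat in its shoe (do not drop it), yellow grip block at the shoe's yellow end, and let go. Then take its black knob and turn it clockwise, click by click, until the pointer clicks in at the red mark, and only after that swing the lock ring's handle clockwise until it is fully tight, with the knob still on the mark. Leave the V-block, the tape measure and the other things on the bench where they are.

Things in the scene. Friction and masses are not known exactly. Their poses are not given: they have to be found in the camera images.
- head_grip (a point): Middle of the yellow grip block (30x34 in x, y; top 62 above the underside) of the loose dial stop head, 0.84 kg: grey base 150x60x30, dial at its other end. This point: 46 above the underside, 25 along +x from the base's middle, 68 from the dial axis. x runs from dial to grip block. Lift it here by the faces 34 apart (across y), 12 from its balance point. A steel nose sticks out 12 at the dial end.
- knob_grip (a point): Black knob on the head: bar 44 long, 12 wide, 27 high on a 40 mm skirt; a white line on top runs from the middle to the pointer end. Point on the turning axis, 70 above the head's underside, 10 under the bar's top, 22 above the white dial plate (66 across, 11 black ticks and a broad red mark). x points to the pointer end, z up.
- dial_knob (a joint): Knob, rad. 0 = pointer on the red mark (on the side of the plate away from the grip block); clockwise from above is positive. 12 clicks a turn (0.524 apart, one at 0), about 0.08 N m to pass; let go, it snaps to the nearest click. Starts 3 to 5 clicks anticlockwise of the mark. Travel -3.6 to 1.3.
- ring_peg (a point): Handle of the lock ring: black upright round peg 14 across, on the end of a flat arm of the aluminium ring below the white plate. Point on the peg's centre line, 62 from the dial axis (it travels on this circle), 58 above the head's underside, 10 under the peg's top, 17 above the arm. x points outward from the dial axis along the arm, z up.
- lock_ring (a joint): Lock ring, rad: 0 = loose, 1.25 = solid stop, fully tight. Starts at 0 to 0.25. Clockwise from above is positive (the handle swings across the end away from the grip block). Takes about 0.1 N m and stays where left. It does not turn the knob; in its last 0.3 rad it blocks the clicks, and it cannot go home while the knob stands between clicks.
- stop_shoe: Steel shoe fixed to the bench: base plate 190x112x5 with a low nest, clear inside 162x69, walls 9 thick and 17 above the bench; the +x end wall is a yellow plate, 35 above the bench. Origin: middle of its underside; x points to the yellow end. The head lies flat on the nest's floor (5 above the bench), x axes alike, with about 5 mm of play all round.
- shoe_dial (a point): Where the knob_grip point comes when the head lies in the middle of the nest: 43 from the shoe's middle along -x, 75 above the bench; axes as the shoe's.
- shoe_grip (a point): Where the head_grip point comes when the head lies in the middle of the nest: 25 from the shoe's middle along +x, 51 above the bench; axes as the shoe's.
- v_block_a: Bystander, loose: grey steel V-block, 50x50x34 mm; origin at the middle of its underside.
- tape_measure: Bystander, loose: yellow tape measure, 66x85x37 mm; origin at the middle of its underside.

How it is judged:
On the way, in this order (a step that is already met when the one before it is completed fails the run):
1. the head lies flat in the shoe, yellow to yellow, let go, the lock ring still loose (horizontal distance between knob_grip and shoe_dial below 0.012 m and horizontal distance between head_grip and shoe_grip below 0.012 m and z of head_grip in the frame of stop_shoe between 0.048 and 0.054 m and contact force between the fingers and stop_head below 0.5 N and value of joint lock_ring below 0.5 rad), for 0.2 s.
2. in the shoe, the knob stands at the red mark while the lock ring is still loose (horizontal distance between knob_grip and shoe_dial below 0.012 m and horizontal distance between head_grip and shoe_grip below 0.012 m and z of head_grip in the frame of stop_shoe between 0.048 and 0.054 m and value of joint dial_knob between -0.13 and 0.13 rad and value of joint lock_ring below 0.5 rad), for 0.2 s.
At the end, for the whole second after the job is handed in: The head lies flat in the nest at rest (knob and grip points within 12 mm of their places seen from above, height within 3 mm), the knob's pointer is within 0.13 rad of the red mark, and the lock ring is past 1.12 rad (solid stop at 1.25) (horizontal distance between knob_grip and shoe_dial below 0.012 m and horizontal distance between head_grip and shoe_grip below 0.012 m and z of head_grip in the frame of stop_shoe between 0.048 and 0.054 m and value of joint dial_knob between -0.13 and 0.13 rad and value of joint lock_ring above 1.12 rad and linear speed of stop_head below 0.02 m/s); the robot touches nothing.
It fails at once if a bystander is moved by more than 20 mm (distance of any of v_block_a, tape_measure from where it was at the start of the episode above 0.02 m).
It fails at once if the head is dropped or thrown: it moves at over 0.6 m/s with no finger on it (linear speed of stop_head above 0.6 m/s and contact force between the fingers and stop_head below 0.1 N).
It fails at once if the head is tipped over (angle between head_grip's own z axis and vertical above 0.6 rad).
It also fails if it takes over 70 s, if anything falls off the work surface, if the arm or the gripper's body presses on something with over 40 N, if the wrist force passes 120 N, or if a joint passes its speed limit or range.

## Working session

There is one attempt and no reset: what is moved stays moved. The work goes in short steps, Python scripts to look and compute and a tool call to move; the robot and the scene stay as the last step left them, time stands still between calls to the robot, and variables do not carry over. Pictures are saved under pics/ and viewed, at most 10 in all, crops included, and the job is handed in when it is done.

Besides the shell and the picture viewer there is one more tool, called as name([rows], argument=value, ...), one row to a line, values as JSON. carry_out: Moves the arm, as the interface text tells. Shift numbers are shares of 300 mm and turn numbers shares of pi rad, none past 1 either way. Its arguments: {"type":"object","properties":{"rows":{"type":"array"},"force":{"type":"number"}},"required":["rows"]}

```bash
mkdir -p pics; cat > h.py <<'E'
import numpy as np, cv2
from station import get_obs, get_image, finish_job
from scipy.spatial.transform import Rotation as Ro
def save(n,f):
    d=get_image(n); cv2.imwrite(f'pics/{f}.png',d['img']); np.savez(f'pics/{f}.npz',**d); return d
def ray(f,u,v):
    d=np.load(f'pics/{f}.npz'); r=d['R'].T@np.linalg.inv(d['mtx'])@[u,v,1]; return -d['R'].T@d['t'], r/np.linalg.norm(r)
def atz(f,u,v,z):
    c,r=ray(f,u,v); return c+r*(z-c[2])/r[2]
def tri(*o):
    A=0;b=0
    for f,u,v in o:
        c,r=ray(f,u,v); P=np.eye(3)-np.outer(r,r); A=A+P; b=b+P@c
    return np.linalg.solve(A,b)
def proj(f,X):
    d=np.load(f'pics/{f}.npz'); p=d['mtx']@(d['R']@np.array(X)+d['t']); return p[:2]/p[2]
def crop(f,x0,y0,x1,y1,s,o):
    i=cv2.imread(f'pics/{f}.png')[y0:y1,x0:x1]; cv2.imwrite(f'pics/{o}.png',cv2.resize(i,None,fx=s,fy=s,interpolation=cv2.INTER_CUBIC))
def state():
    o=get_obs(); print(o['t'],np.round(o['tool_pos'],4),np.round(o['tool_rot'],3),np.round(o['contact_force'],1),round(o['opening'],4),o['grip_force'],np.round(o['q'],2)); return o
E
python3 - <<'E'
from h import *
a=save('scene','s0');b=save('top','t0')
for d in(a,b): print(d['mtx'],-d['R'].T@d['t'],d['R'])
cv2.imwrite('pics/both.png',np.vstack([a['img'],b['img']])[:, :] if 0 else cv2.resize(np.hstack([a['img'],b['img']]),(800,300)))
o=state();print(Ro.from_rotvec(o['tool_rot']).as_matrix().round(3))
E
```

```text
[[448.89761818   0.         251.68688309]
 [  0.         448.89761818 187.94889517]
 [  0.           0.           1.        ]] [-0.0975076  -0.98325679  0.89759506] [[ 7.74326921e-01 -6.32785758e-01  5.77294535e-05]
 [-3.89252480e-01 -4.76392180e-01 -7.88373641e-01]
 [ 4.98899114e-01  6.10436463e-01 -6.15196716e-01]]
[[475.53966987   0.         253.93406209]
 [  0.         475.53966987 182.25696976]
 [  0.           0.           1.        ]] [ 0.38196857 -0.16716685  1.29686945] [[ 8.09942673e-04 -9.99863975e-01  1.64734829e-02]
 [-9.83052134e-01 -3.81610186e-03 -1.83286493e-01]
 [ 1.83324426e-01 -1.60458410e-02 -9.82921506e-01]]
0.1 [ 0.2217 -0.5837  0.2014] [-3.088 -0.566  0.   ] [-0.1 -0.1 -0.1] 0.0857 0.0 [-1.33  0.05  1.61  0.    1.48 -0.12]
[[ 0.935  0.355 -0.   ]
 [ 0.355 -0.935  0.002]
 [ 0.    -0.002 -1.   ]]
```

View pics/both.png

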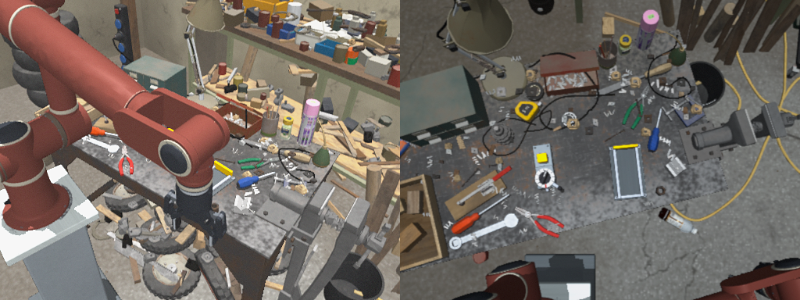

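The arm hides the head in the scene view. In the top view the head is near full-res pixel (183, 211) and the shoe near (292, 220). Next I'll enlarge that area.

```bash
python3 - <<'E'
from h import *
crop('t0',145,170,335,265,4.2,'t0c')
for p in [(183,211),(292,220)]: print(atz('t0',*p,0.03))
E
```

```text
[0.53934559 0.00175881 0.03      ]
[ 0.51596886 -0.28974687  0.03      ]
```

View pics/t0c.png

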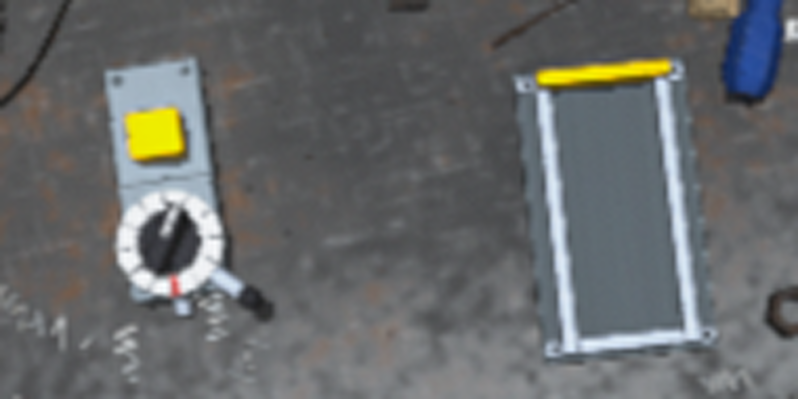

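```bash
cat >> h.py <<'E'
def c2p(u,v,x0=145,y0=170,s=4.2): return ((u+.5)/s-.5+x0,(v+.5)/s-.5+y0)
def go(pos,yaw):
    """print row numbers (turn, shift) from the measured pose to pos, tool down, tool x at world yaw"""
    o=get_obs(); R=Ro.from_rotvec(o['tool_rot'])
    c,s=np.cos(yaw),np.sin(yaw); T=Ro.from_matrix([[c,s,0],[s,-c,0],[0,0,-1]])
    print('row',np.round((R.inv()*T).as_rotvec()/np.pi,4),np.round(R.inv().apply(np.array(pos)-o['tool_pos'])/.3,4),'dist mm',np.round(1e3*np.linalg.norm(np.array(pos)-o['tool_pos']),1))
E
python3 - <<'E'
from h import *
P=lambda u,v,z: atz('t0',*c2p(u,v),z)
def yaw(a,b): d=b-a; return np.arctan2(d[1],d[0]),np.linalg.norm(d)
print('base L corner/R',P(107,73,.03),P(194,60,.03),'width',np.linalg.norm(P(107,73,.03)-P(194,60,.03)))
print('dial',P(170,243,.048),'grip',P(155,133,.062),yaw(P(170,243,.048),P(155,133,.062)))
# nest outer corners, wall tops z .017
for n,q in dict(BL=(566,350),BR=(701,338),TL=(545,90),TR=(664,78)).items(): print(n,P(*q,.017))
print('plate',P(519,80,.005),P(680,68,.005),P(548,356,.005),P(715,343,.005))
print(sum([P(519,80,.005),P(680,68,.005),P(548,356,.005),P(715,343,.005)])/4, yaw(P(548,356,.005),P(519,80,.005)),yaw(P(715,343,.005),P(680,68,.005)))
go([.5,-.3,.35],0.1)
E
```

```text
base L corner/R [0.60435984 0.0383157  0.03      ] [ 0.61305963 -0.01722886  0.03      ] width 0.05622174198247089
dial [ 0.49372203 -0.00733536  0.048     ] grip [0.56091694 0.00206213 0.062     ] (np.float64(0.13895291759862777), np.float64(0.06927819913490786))
BL [ 0.42917169 -0.25608222  0.017     ]
BR [ 0.43685138 -0.34213875  0.017     ]
TL [ 0.59647485 -0.24392225  0.017     ]
TR [ 0.60467798 -0.32157873  0.017     ]
plate [ 0.60508289 -0.22759933  0.005     ] [ 0.61348682 -0.33370022  0.005     ] [ 0.42579454 -0.24534239  0.005     ] [ 0.43419848 -0.3527189   0.005     ]
[ 0.51964068 -0.28984021  0.005     ] (np.float64(0.09864262820377084), np.float64(0.18016417088587566)) (np.float64(0.10568353980450558), np.float64(0.18029425438971275))
row [-0.0006  0.      0.0836] [ 1.2032 -0.5558 -0.4941] dist mm 424.3
```

carry_out([
  [0,0,0,0.3,-0.14,-0.2,-1],
  [0,0,0.04,0.5,-0.25,-0.4,-1],
  [0,0,0.08,0.7,-0.35,-0.49,-1],
  [0,0,0.084,0.85,-0.45,-0.49,-1],
  [0,0,0.084,0.95,-0.55,-0.49,-1],
])

```text
t: 0.6
tool_pos: [0.3663, -0.4168, 0.3182]
tool_rot: [3.137, 0.154, 0.001]
contact_force: [0.9, -1.1, 0.2]
opening: 0.0856
grip_force: 0.0
```

```bash
python3 - <<'E'
from h import *
state();go([.5,.2,.35],0.12)
E
```

```text
0.6 [ 0.3663 -0.4168  0.3182] [3.137e+00 1.540e-01 1.000e-03] [ 0.9 -1.1  0.2] 0.0856 0.0 [-0.98 -0.16  1.63  0.    1.67  0.49]
row [ 0.0004 -0.0002 -0.007 ] [ 0.6448 -2.0025 -0.1077] dist mm 632.0
```

carry_out([
  [0,0,0,0.15,-0.15,-0.05,-1],
  [0,0,0,0.25,-0.3,-0.1,-1],
  [0,0,0,0.35,-0.45,-0.1,-1],
  [0,0,0,0.4,-0.6,-0.1,-1],
  [0,0,0,0.4,-0.75,-0.1,-1],
])

```text
t: 1.1
tool_pos: [0.4627, -0.1955, 0.3462]
tool_rot: [-3.137, -0.156, 0.001]
contact_force: [0.4, -1.0, 0.1]
opening: 0.0853
grip_force: 0.0
```

carry_out([
  [0,0,0,0.05,-0.15,0,-1],
  [0,0,0,0.1,-0.3,0,-1],
  [0,0,0,0.1,-0.45,0,-1],
  [0,0,0,0.1,-0.6,0,-1],
  [0,0,0,0.1,-0.75,0,-1],
])

```text
t: 1.6
tool_pos: [0.469, 0.0312, 0.3463]
tool_rot: [-3.138, -0.155, 0.001]
contact_force: [0.8, -0.3, -1.3]
opening: 0.0854
grip_force: 0.0
```

carry_out([
  [0,0,0,0,-0.15,0,-1],
  [0,0,0,0,-0.3,0,-1],
  [0,0,0,0,-0.45,0,-1],
  [0,0,0,0,-0.55,0,-1],
  [0,0,0,0,-0.55,0,-1],
])

```text
t: 2.1
tool_pos: [0.4523, 0.1965, 0.3461]
tool_rot: [-3.137, -0.164, 0.002]
contact_force: [0.7, -0.5, -0.4]
opening: 0.0854
grip_force: 0.0
```

```bash
python3 - <<'E'
from h import *
state()
save('scene','s1')
a=proj('s1',[.53,0,.03]);b=proj('s1',[.52,-.29,.01]);print(a,b)
x0=int(min(a[0],b[0])-70);y0=int(min(a[1],b[1])-60);print(x0,y0)
crop('s1',x0,y0,x0+250,y0+185,3.2,'s1c')
E
```

```text
2.1 [0.4523 0.1965 0.3461] [-3.137e+00 -1.640e-01  2.000e-03] [ 0.7 -0.5 -0.4] 0.0854 0.0 [ 0.26 -0.31  1.71  0.    1.74  1.72]
[209.38967374 179.04997134] [265.5401245  233.32968624]
139 119
```

View pics/s1c.png

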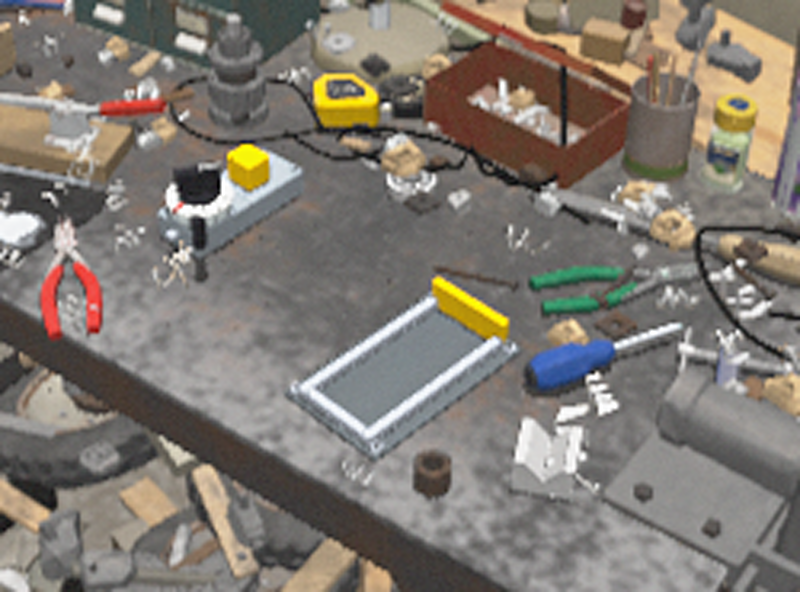

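```bash
python3 - <<'E'
from h import *
T=lambda u,v:('t0',*c2p(u,v)); S=lambda u,v:('s1',*c2p(u,v,139,119,3.2))
f=lambda n,t,s:print(n,tri(T(*t),S(*s)).round(4),'reproj',(proj('s1',tri(T(*t),S(*s)))-S(*s)[1:]).round(1))
f('BL',(548,356),(290,392));f('BR',(715,343),(374,457));f('TR',(680,68),(517,348))
f('wallBL',(566,350),(303,388));f('wallBR',(701,338),(374,440));
f('yel TL',(537,74),(434,280));f('yel TR',(670,62),(507,319))
f('grip top',(155,133),(248,156));f('baseR',(194,60),(301,171));f('peg',(258,300),(197,219));f('dial',(170,243),(199,194));f('white line outer end',(175,210),(214,166))
# top-down model edge check: project head model for yaw
def show(o,yaw,pts): 
    c,s=np.cos(yaw),np.sin(yaw)
    for p in pts:
        X=[o[0]+c*p[0]-s*p[1],o[1]+s*p[0]+c*p[1],p[2]]
        for F,(x0,y0,k) in dict(t0=(145,170,4.2),s1=(139,119,3.2)).items(): q=proj(F,X); print(F,p,((q-[x0,y0]+.5)*k-.5).round(),end=' ')
        print()
print('shoe model');show([.5196,-.2898],.102,[(x,y,.005) for x in(-.095,.095) for y in(.056,-.056)]+[(x,y,.017) for x in(-.09,) for y in(.0435,-.0435)]+[(.09,y,.035) for y in(.0435,-.0435)])
print('head model');show(np.array([.561,.002])-.025*np.array([np.cos(.139),np.sin(.139)]),.139,[(.075,y,.03) for y in(.03,-.03)]+[(x,y,.062) for x in(.01,.04) for y in(.017,-.017)]+[(-.043,0,.048),(-.043,0,.08)])
E
```

```text
BL [ 0.4253 -0.2451  0.0039] reproj [ 0.2 -0. ]
BR [ 0.4332 -0.352   0.0053] reproj [ 0.4 -0.1]
TR [ 0.6135 -0.3337  0.0091] reproj [-0.3  0.1]
wallBL [ 0.4297 -0.2566  0.0145] reproj [-0.2  0. ]
wallBR [ 0.4378 -0.343   0.0147] reproj [-0.4  0.1]
yel TL [ 0.6024 -0.2367  0.0326] reproj [ 0.7 -0.1]
yel TR [ 0.6109 -0.3227  0.0384] reproj [ 0.2 -0. ]
grip top [0.5608 0.0024 0.0609] reproj [ 0.1 -0. ]
baseR [ 0.6126 -0.0168  0.0293] reproj [ 0.2 -0. ]
peg [ 0.456  -0.0642  0.0724] reproj [ 0.4 -0. ]
dial [ 0.4934 -0.0077  0.0509] reproj [ 0. -0.]
white line outer end [ 0.5103 -0.0136  0.0805] reproj [ 0.2 -0. ]
shoe model
t0 (-0.095, 0.056, 0.005) [546. 366.] s1 (-0.095, 0.056, 0.005) [284. 393.] 
t0 (-0.095, -0.056, 0.005) [719. 348.] s1 (-0.095, -0.056, 0.005) [376. 461.] 
t0 (0.095, 0.056, 0.005) [514.  75.] s1 (0.095, 0.056, 0.005) [432. 293.] 
t0 (0.095, -0.056, 0.005) [683.  59.] s1 (0.095, -0.056, 0.005) [522. 350.] 
t0 (-0.09, 0.0435, 0.017) [565. 356.] s1 (-0.09, 0.0435, 0.017) [298. 388.] 
t0 (-0.09, -0.0435, 0.017) [701. 342.] s1 (-0.09, -0.0435, 0.017) [369. 440.] 
t0 (0.09, 0.0435, 0.035) [536.  73.] s1 (0.09, 0.0435, 0.035) [439. 277.] 
t0 (0.09, -0.0435, 0.035) [671.  60.] s1 (0.09, -0.0435, 0.035) [510. 321.] 
head model
t0 (0.075, 0.03, 0.03) [107.  70.] s1 (0.075, 0.03, 0.03) [265. 149.] 
t0 (0.075, -0.03, 0.03) [200.  58.] s1 (0.075, -0.03, 0.03) [306. 171.] 
t0 (0.01, 0.017, 0.062) [130. 160.] s1 (0.01, 0.017, 0.062) [226. 155.] 
t0 (0.01, -0.017, 0.062) [185. 153.] s1 (0.01, -0.017, 0.062) [250. 168.] 
t0 (0.04, 0.017, 0.062) [125. 113.] s1 (0.04, 0.017, 0.062) [248. 142.] 
t0 (0.04, -0.017, 0.062) [180. 106.] s1 (0.04, -0.017, 0.062) [271. 155.] 
t0 (-0.043, 0, 0.048) [170. 243.] s1 (-0.043, 0, 0.048) [199. 196.] 
t0 (-0.043, 0, 0.08) [164. 238.] s1 (-0.043, 0, 0.08) [197. 170.]
```

The scene crop agrees with the top view. It shows the grip top at crop (248, 156), the peg at (197, 219) and the shoe corners at (290, 392), (374, 457) and (517, 348). The triangulated heights match the text: block 61 mm, dial 51, peg top about 70, shoe plate 5. Shoe centre ≈ (0.5195, -0.290) with yaw 0.10; head grip (0.561, 0.002) with yaw 0.14.

```bash
python3 - <<'E'
from h import *
go([.561,.002,.11],.14)
E
```

```text
row [ 0.0001  0.0004 -0.012 ] [0.2946 0.6759 0.787 ] dist mm 323.5
```

carry_out([
  [0,0,-0.012,0.08,0.15,0.1,-1],
  [0,0,-0.012,0.15,0.3,0.2,-1],
  [0,0,-0.012,0.22,0.44,0.3,-1],
  [0,0,-0.012,0.29,0.58,0.35,-1],
  [0,0,-0.012,0.295,0.676,0.42,-1],
])

```text
t: 2.65
tool_pos: [0.5609, 0.0022, 0.2236]
tool_rot: [3.134, 0.212, 0.002]
contact_force: [0.7, 0.4, 0.8]
opening: 0.0856
grip_force: 0.0
```

```bash
python3 - <<'E'
from h import *
state(); go([.561,.002,.11],.14)
E
```

```text
2.65 [0.5609 0.0022 0.2236] [3.134e+00 2.120e-01 2.000e-03] [0.7 0.4 0.8] 0.0856 0.0 [-0.13 -0.11  1.74 -0.    1.51  1.31]
row [ 0.0002 -0.0004 -0.0016] [-2.000e-04  6.000e-04  3.786e-01] dist mm 113.6
```

carry_out([
  [0,0,-0.002,0,0,0.15,-1],
  [0,0,-0.002,0,0,0.3,-1],
  [0,0,-0.002,0,0,0.42,-1],
  [0,0,-0.002,0,0,0.52,-1],
  [0,0,-0.002,0,0,0.58,-1],
])

```text
t: 3.15
tool_pos: [0.5572, 0.0041, 0.0464]
tool_rot: [-3.133, -0.221, 0.008]
contact_force: [-0.7, 0.6, -0.3]
opening: 0.0855
grip_force: 0.0
```

```bash
python3 - <<'E'
from h import *
state(); go([.561,.002,.036],.14)
E
```

```text
3.15 [0.5572 0.0041 0.0464] [-3.133 -0.221  0.008] [-0.7  0.6 -0.3] 0.0855 0.0 [-0.13  0.05  1.89 -0.    1.21  1.3 ]
row [-0.0003  0.0016  0.0003] [0.0117 0.0086 0.0345] dist mm 11.2
```

carry_out([
  [0,0,0,0.006,0.004,0.033,-1],
  [0,0,0,0.006,0.004,0.033,-1],
])

```text
t: 3.35
tool_pos: [0.5606, 0.0036, 0.0386]
tool_rot: [-3.133, -0.222, 0.005]
contact_force: [0.1, -0.4, -0.1]
opening: 0.0854
grip_force: 0.0
```

```bash
python3 - <<'E'
from h import *
state(); go([.561,.002,.035],.14)
E
```

```text
3.35 [0.5606 0.0036 0.0386] [-3.133 -0.222  0.005] [ 0.1 -0.4 -0.1] 0.0854 0.0 [-0.13  0.06  1.89 -0.    1.19  1.3 ]
row [-0.0002  0.0009  0.0005] [0.0007 0.0053 0.0119] dist mm 3.9
```

Close the fingers while trimming the position.

carry_out([
  [0,0,0,0,0.004,0.01,-0.5],
  [0,0,0,0,0.004,0.01,0.0],
  [0,0,0,0,0.004,0.01,1],
  [0,0,0,0,0.004,0.01,1],
  [0,0,0,0,0.004,0.01,1],
], force=60)

```text
t: 3.85
tool_pos: [0.5622, 0.0034, 0.0377]
tool_rot: [3.133, 0.225, 0.002]
contact_force: [0.4, 0.3, 0.5]
opening: 0.0127
grip_force: 0.0
```

```bash
python3 - <<'E'
from h import *
state()
E
```

```text
3.85 [0.5622 0.0034 0.0377] [3.133e+00 2.250e-01 2.000e-03] [0.4 0.3 0.5] 0.0127 0.0 [-0.13  0.06  1.89  0.    1.19  1.3 ]
```

```bash
python3 - <<'E'
from h import *
a=save('scene','s2');b=save('top','t2')
crop('s2',150,100,270,250,3.2,'a');crop('t2',145,170,245,265,5.05,'b')
A=cv2.imread('pics/a.png');B=cv2.imread('pics/b.png');B=cv2.resize(B,(400,480)) if 0 else B[:480,:410]
cv2.imwrite('pics/ab.png',np.hstack([A,B]))
print(A.shape,B.shape); state(); print(proj('s2',[.561,.0025,.038]),proj('t2',[.561,.0025,.038]))
E
```

```text
(480, 384, 3) (480, 410, 3)
3.95 [0.562  0.0034 0.0374] [3.133e+00 2.250e-01 1.000e-03] [ 0.6 -0.3  0.4] 0.0002 0.0 [-0.13  0.06  1.89  0.    1.19  1.3 ]
[216.63802996 173.1043667 ] [182.5594052  202.55057375]
```

View pics/ab.png

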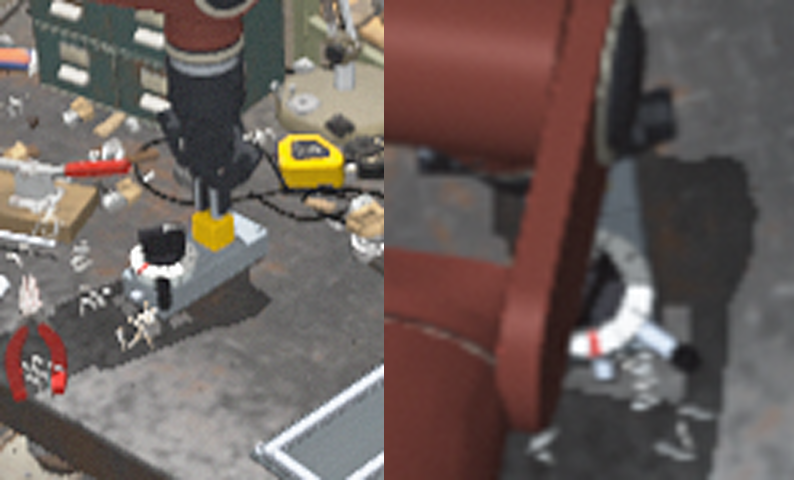

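The head is where it was, with its block at scene px (216, 172). The fingers are shut and vanish at the block's top or rear edge, so they missed it. I'll lift and measure where the tip really is.

carry_out([
  [0,0,0,0,0,-0.1,1],
  [0,0,0,0,0,-0.2,1],
  [0,0,0,0,0,-0.3,1],
  [0,0,0,0,0,-0.3,1],
])

```text
t: 4.35
tool_pos: [0.5654, 0.003, 0.1329]
tool_rot: [3.132, 0.224, 0.015]
contact_force: [1.4, -0.1, 0.4]
opening: -0.0002
grip_force: 0.0
```

```bash
python3 - <<'E'
from h import *
a=save('scene','s3');b=save('top','t3');o=state()
p=proj('s3',o['tool_pos']);q=proj('t3',o['tool_pos']);print(p,q)
crop('s3',165,70,265,190,4,'a');crop('t3',140,150,240,270,4,'b')
cv2.imwrite('pics/ab3.png',np.hstack([cv2.imread('pics/a.png'),cv2.imread('pics/b.png')]))
E
```

```text
4.45 [0.5624 0.0033 0.128 ] [3.133e+00 2.240e-01 3.000e-03] [-0.3 -0.3  0. ] -0.0002 0.0 [-0.13 -0.04  1.83  0.    1.35  1.3 ]
[215.47485824 149.55639547] [177.4879647  196.85082365]
```

View pics/ab3.png

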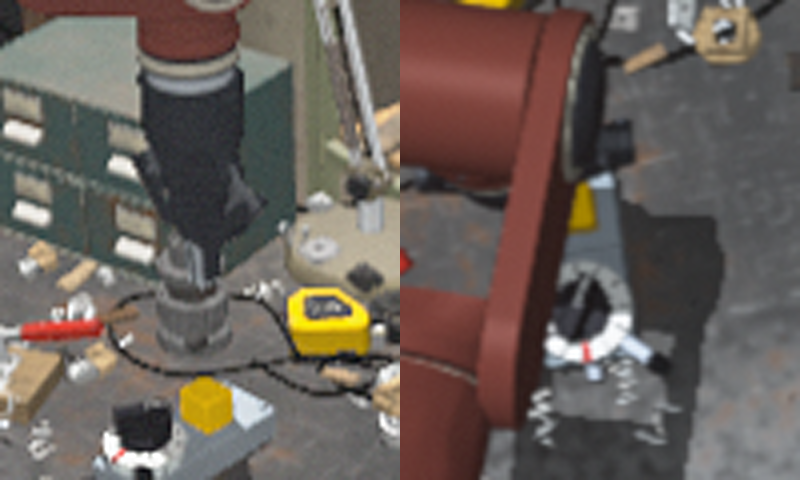

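The shut tip shows at scene px (216, 141), but the reported TCP projects to (215.5, 149.6). So the tip looks about 28 mm higher than reported. I'll confirm by lowering the shut fingers gently onto the block top, which is known to be 62 mm high.

carry_out([
  [0,0,0,0,0,0.12,1],
  [0,0,0,0,0,0.22,1],
  [0,0,0,0,0,0.28,1],
  [0,0,0,0,0,0.298,1],
  [0,0,0,0,0,0.303,1],
])

```text
t: 4.95
tool_pos: [0.5604, 0.0035, 0.0342]
tool_rot: [-3.133, -0.224, 0.006]
contact_force: [-0.1, -0.1, 0.4]
opening: -0.0002
grip_force: 0.0
```

carry_out([
  [0,0,0,0,0,0.006,1],
  [0,0,0,0,0,0.012,1],
])

```text
t: 5.15
tool_pos: [0.5629, 0.0032, 0.0338]
tool_rot: [3.133, 0.224, 0.004]
contact_force: [0.1, -0.6, 0.1]
opening: -0.0003
grip_force: 0.0
```

carry_out([
  [0,0,0,0,0,0.006,1],
  [0,0,0,0,0,0.006,1],
])

```text
t: 5.35
tool_pos: [0.5629, 0.0032, 0.0322]
tool_rot: [3.133, 0.224, 0.003]
contact_force: [-0.8, 0.5, 3.5]
opening: 0.0001
grip_force: 1.8
```

carry_out([
  [0,0,0,0,0,0.006,1],
  [0,0,0,0,0,0.006,1],
])

```text
t: 5.55
tool_pos: [0.5629, 0.0032, 0.0322]
tool_rot: [3.133, 0.225, 0.002]
contact_force: [-7.2, 1.3, 12.8]
opening: -0.0001
grip_force: 7.0
```

carry_out([
  [0,0,0,0,0,0.006,1],
  [0,0,0,0,0,0.006,1],
])

```text
t: 5.75
tool_pos: [0.5629, 0.0032, 0.0321]
tool_rot: [3.133, 0.225, 0.0]
contact_force: [-10.5, -0.0, 23.4]
opening: 0.0001
grip_force: 11.8
```

Contact at a reported 0.0322 on the 62 mm block means the real tip is 30 mm higher than reported, and x and y agree with the camera. From here on I subtract 30 mm from z targets.

carry_out([
  [0,0,0,0,0,-0.08,-1],
  [0,0,0,0,0,-0.08,-1],
  [0,0,0,0,0,-0.08,-1],
  [0,0,0,0,0,-0.08,-1],
  [0,0,0,0,0,-0.08,-1],
])

```text
t: 6.25
tool_pos: [0.5609, 0.0034, 0.0498]
tool_rot: [-3.133, -0.224, 0.004]
contact_force: [0.4, -0.2, 0.3]
opening: 0.0724
grip_force: 0.0
```

```bash
sed -i "s/np.array(pos)-o\['tool_pos'\]/np.array(pos)-[0,0,.03]-o['tool_pos']/g" h.py; python3 - <<'E'
from h import *
state(); go([.561,.0025,.035],.14)
E
```

```text
6.25 [0.5609 0.0034 0.0498] [-3.133 -0.224  0.004] [ 0.4 -0.2  0.3] 0.0724 0.0 [-0.13  0.05  1.89  0.    1.21  1.3 ]
row [-0.0002  0.0007  0.0009] [0.0003 0.0032 0.1493] dist mm 44.8
```

carry_out([
  [0,0,0,0,0.003,0.06,-1],
  [0,0,0,0,0.003,0.1,-1],
  [0,0,0,0,0.003,0.13,-1],
  [0,0,0,0,0.003,0.149,-1],
  [0,0,0,0,0.003,0.149,-1],
])

```text
t: 6.75
tool_pos: [0.5611, 0.0026, 0.0052]
tool_rot: [-3.133, -0.224, 0.004]
contact_force: [-1.0, -0.1, -0.6]
opening: 0.0856
grip_force: 0.0
```

carry_out([
  [0,0,0,0,0,0,0],
  [0,0,0,0,0,0,0.4],
  [0,0,0,0,0,0,1],
  [0,0,0,0,0,0,1],
  [0,0,0,0,0,0,1],
], force=60)

```text
t: 7.25
tool_pos: [0.5629, 0.0032, 0.0076]
tool_rot: [-3.132, -0.223, -0.003]
contact_force: [-1.1, 4.5, 4.0]
opening: 0.0329
grip_force: 63.6
```

```bash
python3 - <<'E'
from h import *
state()
E
```

```text
7.25 [0.5629 0.0032 0.0076] [-3.132e+00 -2.230e-01 -3.000e-03] [-1.1  4.5  4. ] 0.0329 63.6112117767334 [-0.13  0.11  1.9   0.    1.13  1.3 ]
```

carry_out([
  [0,0,0,0,0,-0.05,1],
  [0,0,0,0,0,-0.12,1],
  [0,0,0,0,0,-0.2,1],
  [0,0,0,0,0,-0.26,1],
  [0,0,0,0,0,-0.26,1],
])

```text
t: 7.75
tool_pos: [0.5631, 0.0018, 0.0866]
tool_rot: [3.132, 0.224, 0.006]
contact_force: [-0.1, 0.0, -7.8]
opening: 0.0329
grip_force: 62.2
```

```bash
python3 - <<'E'
from h import *
state(); go([.546,-.287,.115],.098)
E
```

```text
7.75 [0.5631 0.0018 0.0866] [3.132 0.224 0.006] [-0.1  0.  -7.8] 0.0329 62.215336561203 [-0.13  0.    1.86 -0.    1.27  1.3 ]
row [ 0.0006 -0.0011  0.0143] [-0.1935  0.9448  0.0064] dist mm 289.3
```

carry_out([
  [0,0,0.003,-0.02,0.08,0,1],
  [0,0,0.005,-0.04,0.19,0,1],
  [0,0,0.008,-0.07,0.31,0,1],
  [0,0,0.01,-0.09,0.43,0,1],
  [0,0,0.012,-0.11,0.55,0,1],
])

```text
t: 8.25
tool_pos: [0.5504, -0.1663, 0.0816]
tool_rot: [-3.136, -0.165, 0.007]
contact_force: [0.9, -0.4, -8.4]
opening: 0.0327
grip_force: 62.3
```

carry_out([
  [0,0,0.001,-0.02,0.11,0,1],
  [0,0,0.002,-0.045,0.22,0,1],
  [0,0,0.002,-0.065,0.31,0,1],
  [0,0,0.002,-0.08,0.37,0,1],
  [0,0,0.002,-0.082,0.392,0,1],
])

```text
t: 8.75
tool_pos: [0.5391, -0.2861, 0.0825]
tool_rot: [-3.136, -0.152, 0.005]
contact_force: [0.9, 0.1, -9.4]
opening: 0.0327
grip_force: 62.5
```

```bash
python3 - <<'E'
from h import *
save('scene','s4');save('top','t4');state(); go([.546,-.287,.085],.098)
crop('s4',200,130,330,280,3.2,'a');crop('t4',245,165,335,265,4.8,'b')
A=cv2.imread('pics/a.png');B=cv2.imread('pics/b.png');print(A.shape,B.shape);cv2.imwrite('pics/ab4.png',np.hstack([A[:480],B[:480,:384]]))
E
```

```text
8.85 [ 0.54   -0.285   0.0833] [-3.136e+00 -1.540e-01  2.000e-03] [ 0.8  0.1 -7.9] 0.033 62.51836180686951 [-0.61  0.12  1.75  0.    1.28  0.87]
row [-0.0005  0.0004 -0.    ] [0.0193 0.0088 0.0942] dist mm 29.0
(480, 416, 3) (480, 432, 3)
```

View pics/ab4.png

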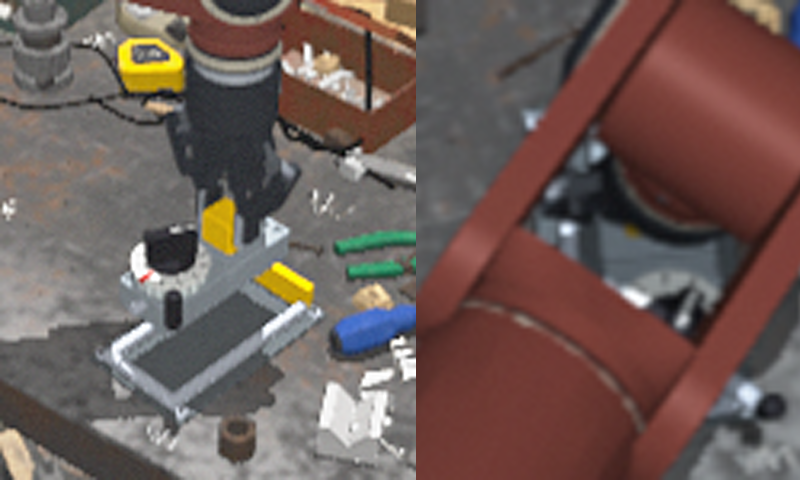

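The head hangs level and yellow end to yellow end over the nest (grip block at scene crop (218, 225), shoe corner at (180, 410)). I'll trim and lower.

carry_out([
  [0,0,0,0.019,0.009,0.05,1],
  [0,0,0,0.019,0.009,0.1,1],
  [0,0,0,0.019,0.009,0.14,1],
  [0,0,0,0.019,0.009,0.14,1],
  [0,0,0,0.019,0.009,0.14,1],
])

```text
t: 9.35
tool_pos: [0.5461, -0.2863, 0.0416]
tool_rot: [-3.136, -0.156, 0.002]
contact_force: [0.0, -1.2, -7.8]
opening: 0.0326
grip_force: 62.3
```

```bash
python3 - <<'E'
from h import *
state(); go([.546,-.287,.0436],.098)
E
```

```text
9.35 [ 0.5461 -0.2863  0.0416] [-3.136e+00 -1.560e-01  2.000e-03] [ 0.  -1.2 -7.8] 0.0326 62.3338508605957 [-0.6   0.18  1.75  0.    1.21  0.87]
row [-0.0004  0.0005  0.0005] [-0.0004  0.0023  0.0934] dist mm 28.0
```

carry_out([
  [0,0,0,0,0.002,0.04,1],
  [0,0,0,0,0.002,0.07,1],
  [0,0,0,0,0.002,0.083,1],
  [0,0,0,0,0.002,0.088,1],
  [0,0,0,0,0.002,0.088,1],
])

```text
t: 9.85
tool_pos: [0.5465, -0.2878, 0.0157]
tool_rot: [-3.137, -0.155, 0.001]
contact_force: [0.1, 0.2, -8.3]
opening: 0.0328
grip_force: 62.4
```

carry_out([
  [0,0,0,0,0,0.006,1],
  [0,0,0,0,0,0.009,1],
  [0,0,0,0,0,0.009,1],
])

```text
t: 10.15
tool_pos: [0.5468, -0.2879, 0.0135]
tool_rot: [3.138, 0.155, 0.0]
contact_force: [-0.3, 0.0, -9.1]
opening: 0.0327
grip_force: 62.4
```

carry_out([
  [0,0,0,0,0,0.004,1],
  [0,0,0,0,0,0.004,1],
])

```text
t: 10.35
tool_pos: [0.547, -0.288, 0.0127]
tool_rot: [3.137, 0.155, 0.001]
contact_force: [-0.9, 0.9, -6.3]
opening: 0.0328
grip_force: 62.7
```

carry_out([
  [0,0,0,0,0,0.004,1],
  [0,0,0,0,0,0.004,1],
])

```text
t: 10.55
tool_pos: [0.547, -0.2881, 0.0127]
tool_rot: [3.138, 0.155, 0.0]
contact_force: [-4.4, 3.0, 5.3]
opening: 0.0328
grip_force: 64.0
```

carry_out([
  [0,0,0,0,0,0.003,1],
  [0,0,0,0,0,0.003,1],
])

```text
t: 10.75
tool_pos: [0.547, -0.2881, 0.0127]
tool_rot: [-3.138, -0.155, 0.0]
contact_force: [-7.1, 3.5, 8.4]
opening: 0.033
grip_force: 64.6
```

Seated at a reported 0.0127 (0.0126 predicted). Releasing and rising.

carry_out([
  [0,0,0,0,0,0,-0.3],
  [0,0,0,0,0,0,-1],
  [0,0,0,0,0,0,-1],
  [0,0,0,0,0,-0.05,-1],
  [0,0,0,0,0,-0.15,-1],
])

```text
t: 11.25
tool_pos: [0.545, -0.2866, 0.0534]
tool_rot: [-3.135, -0.155, 0.007]
contact_force: [-0.1, -0.2, -0.0]
opening: 0.0851
grip_force: 0.0
```

carry_out([
  [0,0,0,0,-0.1,-0.12,-1],
  [0,0,0,0,-0.25,-0.28,-1],
  [0,0,0,0,-0.4,-0.4,-1],
  [0,0,0,0,-0.55,-0.5,-1],
  [0,0,0,0,-0.7,-0.5,-1],
])

```text
t: 11.75
tool_pos: [0.5296, -0.097, 0.2065]
tool_rot: [3.135, 0.153, 0.013]
contact_force: [0.6, 0.7, 0.1]
opening: 0.0849
grip_force: 0.0
```

carry_out([
  [0,0,0,0,-0.15,0,-1],
  [0,0,0,0,-0.3,0,-1],
  [0,0,0,0,-0.3,0,-1],
])

```text
t: 12.05
tool_pos: [0.5187, -0.0035, 0.2024]
tool_rot: [-3.136, -0.165, -0.004]
contact_force: [-0.3, -0.1, 0.4]
opening: 0.0854
grip_force: 0.0
```

```bash
python3 - <<'E'
from h import *
save('scene','s5');save('top','t5');state()
crop('s5',210,170,310,280,4,'a');crop('t5',245,175,345,285,4,'b')
cv2.imwrite('pics/ab5.png',np.hstack([cv2.imread('pics/a.png'),cv2.imread('pics/b.png')]))
E
```

```text
12.15 [ 0.5192 -0.0071  0.2019] [3.137e+00 1.590e-01 3.000e-03] [-0.1  0.3 -0.6] 0.0854 0.0 [-0.16 -0.2   1.86 -0.    1.49  1.31]
```

View pics/ab5.png

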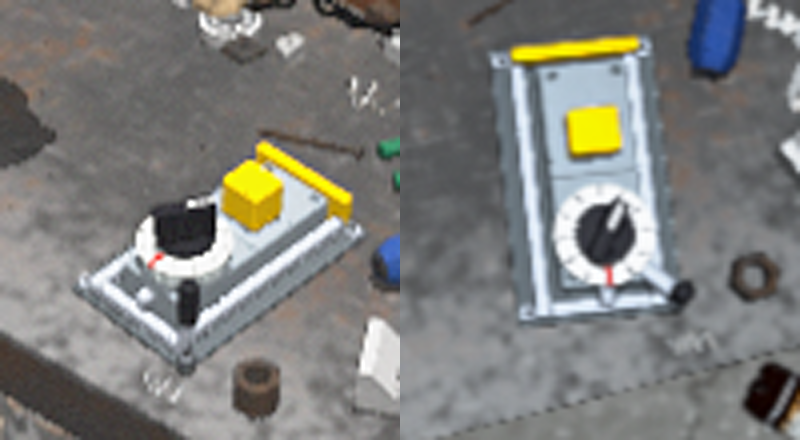

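The head is flat in the nest, yellow to yellow. In the top crop (right half) the dial centre is at (202, 236), red mark (209, 275), pointer end (221, 202) and peg top (281, 290). In the scene crop the peg top is at (188, 285).

```bash
python3 - <<'E'
from h import *
T=lambda u,v:c2p(u,v,245,175,4); S=lambda u,v:c2p(u,v,210,170,4)
P=lambda u,v,z: atz('t5',*T(u,v),z)
c=P(201,235,.053); g=P(194,130,.067); d=g-c; print('dial',c,'grip',g,np.arctan2(d[1],d[0]),np.linalg.norm(d[:2]))
sc=np.array([.5195,-.29]); R=np.array([np.cos(.098),np.sin(.098)]); print('want',sc-.043*R,sc+.025*R)
e=P(221,202,.085); i=P(207,226,.085); print('ptr end',e,'inner',i); 
w=e-c; a=np.arctan2(w[1],w[0]); v=e-i; print('ptr ang',a,np.arctan2(v[1],v[0]),np.linalg.norm(w[:2]))
r=P(209,276,.053)-c; ra=np.arctan2(r[1],r[0]); print('red',ra)
for x in (a,np.arctan2(v[1],v[0])): print('knob=',ra-x, 'clicks',((ra-x))/.5236)
pg=P(281,290,.073); print('peg',pg,tri(('t5',*T(281,290)),('s5',*S(188,285))),np.linalg.norm((pg-c)[:2]),np.arctan2((pg-c)[1],(pg-c)[0]))
E
```

```text
dial [ 0.47852717 -0.29455712  0.053     ] grip [ 0.54574017 -0.28957422  0.067     ] 0.07400061383330818 0.06739744796465459
want [ 0.47670632 -0.29420726] [ 0.54438005 -0.28755392]
ptr end [ 0.49708207 -0.30438423  0.085     ] inner [ 0.48176776 -0.29519303  0.085     ]
ptr ang -0.4870643372377564 -0.5405446999297635 0.02099658002559026
red -2.9624967294216185
knob= -2.475432392183862 clicks -4.727716562612418
knob= -2.421952029491855 clicks -4.625576832490174
peg [ 0.4419941  -0.34323746  0.073     ] [ 0.44204126 -0.34361254  0.06990242] 0.06086411022326446 -2.21459732141174
```

Knob is at about -5 clicks (150° to go), axis ≈ (0.478, -0.2945). I'll grip the bar with the tool turned half round, so joint 6 stays in range (-1.7 → +0.95).

```bash
python3 - <<'E'
from h import *
go([.478,-.2945,.17],2.69)
E
```

```text
row [ 8.000e-04  2.000e-04 -8.241e-01] [-0.2335  0.939   0.2069] dist mm 296.8
```

carry_out([
  [0,0,-0.047,-0.04,0.1,0,0],
  [0,0,-0.094,-0.08,0.22,0,0],
  [0,0,-0.141,-0.1,0.35,0,0],
  [0,0,-0.188,-0.13,0.48,0,0],
  [0,0,-0.235,-0.16,0.62,0,0],
])

```text
t: 12.65
tool_pos: [0.4892, -0.1988, 0.2013]
tool_rot: [2.874, 1.267, 0.001]
contact_force: [0.6, -0.0, -0.1]
opening: 0.0429
grip_force: 0.0
```

```bash
python3 - <<'E'
from h import *
state();go([.478,-.2945,.17],2.69)
E
```

```text
12.65 [ 0.4892 -0.1988  0.2013] [2.874e+00 1.267e+00 1.000e-03] [ 0.6 -0.  -0.1] 0.0429 0.0 [-0.53 -0.18  1.84 -0.    1.48  0.21]
row [ 2.000e-04  3.000e-04 -5.919e-01] [-0.2606  0.1874  0.2047] dist mm 114.2
```

carry_out([
  [0,0,-0.047,-0.1,0.08,0.05,0],
  [0,0,-0.094,-0.2,0.15,0.1,0],
  [0,0,-0.141,-0.26,0.187,0.15,0],
  [0,0,-0.188,-0.26,0.187,0.2,0],
  [0,0,-0.235,-0.26,0.187,0.2,0],
])

```text
t: 13.15
tool_pos: [0.4758, -0.2928, 0.138]
tool_rot: [-2.223, -2.213, 0.001]
contact_force: [-0.1, 0.3, -0.6]
opening: 0.0425
grip_force: 0.0
```

carry_out([
  [0,0,-0.047,0,0,0,0],
  [0,0,-0.094,0,0,0,0],
  [0,0,-0.141,0,0,0,0],
  [0,0,-0.188,0,0,0,0],
  [0,0,-0.235,0,0,0,0],
])

```text
t: 13.65
tool_pos: [0.4776, -0.293, 0.1411]
tool_rot: [1.274, 2.871, -0.001]
contact_force: [-0.5, -0.0, -0.1]
opening: 0.043
grip_force: 0.0
```

carry_out([
  [0,0,-0.047,0,0,0,0],
  [0,0,-0.094,0,0,0,0],
  [0,0,-0.12,0,0,0,0],
  [0,0,-0.12,0,0,0,0],
])

```text
t: 14.05
tool_pos: [0.4777, -0.2927, 0.141]
tool_rot: [0.722, 3.057, -0.001]
contact_force: [-0.7, 0.0, -0.2]
opening: 0.0426
grip_force: 0.0
```

```bash
python3 - <<'E'
from h import *
state();go([.478,-.2945,.092],2.69)
E
```

```text
14.05 [ 0.4777 -0.2927  0.141 ] [ 7.220e-01  3.057e+00 -1.000e-03] [-0.7  0.  -0.2] 0.0426 0.0 [-0.68 -0.06  1.83 -0.    1.37 -1.79]
row [-0.0001  0.0001 -0.004 ] [-0.0036 -0.0046  0.2635] dist mm 79.1
```

carry_out([
  [0,0,-0.004,-0.004,-0.005,0.12,0],
  [0,0,-0.004,-0.004,-0.005,0.22,0],
  [0,0,-0.004,-0.004,-0.005,0.3,0],
  [0,0,-0.004,-0.004,-0.005,0.34,0],
  [0,0,-0.004,-0.004,-0.005,0.345,0],
])

```text
t: 14.55
tool_pos: [0.4773, -0.2928, 0.0355]
tool_rot: [-0.702, -3.059, -0.002]
contact_force: [0.7, -0.6, 0.5]
opening: 0.0426
grip_force: 0.0
```

```bash
python3 - <<'E'
from h import *
state();go([.478,-.2945,.063],2.69)
E
```

```text
14.55 [ 0.4773 -0.2928  0.0355] [-7.020e-01 -3.059e+00 -2.000e-03] [ 0.7 -0.6  0.5] 0.0426 0.0 [-0.68  0.07  1.89 -0.    1.19 -1.8 ]
row [ 0.0002 -0.001   0.0002] [-0.0046 -0.0042  0.0084] dist mm 3.1
```

carry_out([
  [0,0,0,-0.004,-0.003,0.008,0],
  [0,0,0,-0.004,-0.003,0.008,0.4],
  [0,0,0,-0.004,-0.003,0.008,1],
  [0,0,0,-0.004,-0.003,0.008,1],
  [0,0,0,-0.004,-0.003,0.008,1],
], force=30)

```text
t: 15.05
tool_pos: [0.48, -0.2954, 0.0364]
tool_rot: [0.699, 3.061, -0.004]
contact_force: [-1.4, -3.0, 3.5]
opening: 0.0112
grip_force: 33.2
```

```bash
python3 - <<'E'
from h import *
o=state();print(o['wrist_torque'])
E
```

```text
15.05 [ 0.48   -0.2954  0.0364] [ 0.699  3.061 -0.004] [-1.4 -3.   3.5] 0.0112 33.17863583564758 [-0.68  0.07  1.89 -0.    1.18 -1.8 ]
[-0.45292342  0.35344113  0.07121027]
```

carry_out([
  [0,0,0.04,0,0,-0.004,1],
  [0,0,0.08,0,0,-0.004,1],
  [0,0,0.12,0,0,-0.004,1],
  [0,0,0.16,0,0,-0.004,1],
  [0,0,0.2,0,0,-0.004,1],
])

```text
t: 15.55
tool_pos: [0.4795, -0.2947, 0.0365]
tool_rot: [1.618, 2.692, -0.001]
contact_force: [-1.6, -3.1, 1.0]
opening: 0.0116
grip_force: 32.8
```

```bash
python3 - <<'E'
from h import *
o=state();print(o['wrist_torque'])
E
```

```text
15.55 [ 0.4795 -0.2947  0.0365] [ 1.618e+00  2.692e+00 -1.000e-03] [-1.6 -3.1  1. ] 0.0116 32.76762127876282 [-0.68  0.07  1.89 -0.    1.18 -1.17]
[-0.47631535  0.24657683  0.01927761]
```

carry_out([
  [0,0,0.04,0,0,0,1],
  [0,0,0.08,0,0,0,1],
  [0,0,0.12,0,0,0,1],
  [0,0,0.16,0,0,0,1],
  [0,0,0.2,0,0,0,1],
])

```text
t: 16.05
tool_pos: [0.479, -0.2948, 0.0365]
tool_rot: [2.371, 2.061, -0.002]
contact_force: [-2.8, -1.8, 2.5]
opening: 0.0112
grip_force: 32.8
```

carry_out([
  [0,0,0.04,0,0,0,1],
  [0,0,0.08,0,0,0,1],
  [0,0,0.12,0,0,0,1],
  [0,0,0.16,0,0,0,1],
  [0,0,0.2,0,0,0,1],
])

```text
t: 16.55
tool_pos: [0.4786, -0.2946, 0.0365]
tool_rot: [-2.892, -1.227, 0.003]
contact_force: [-4.6, -0.3, 3.9]
opening: 0.011
grip_force: 33.0
```

carry_out([
  [0,0,0.04,0,0,0,1],
  [0,0,0.08,0,0,0,1],
  [0,0,0.12,0,0,0,1],
  [0,0,0.16,0,0,0,1],
  [0,0,0.2,0,0,0,1],
])

```text
t: 17.05
tool_pos: [0.4784, -0.2942, 0.0365]
tool_rot: [-3.129, -0.273, 0.004]
contact_force: [-6.1, 0.7, 5.2]
opening: 0.0115
grip_force: 33.2
```

```bash
python3 - <<'E'
from h import *
o=state();print(o['wrist_torque']); go([.479,-.2945,.066],.09)
E
```

```text
17.05 [ 0.4784 -0.2942  0.0365] [-3.129 -0.273  0.004] [-6.1  0.7  5.2] 0.0115 33.15943658351898 [-0.68  0.07  1.89 -0.    1.19  0.71]
[-0.10899648  0.87773879 -0.00280859]
row [-0.0002  0.0007  0.0268] [0.0018 0.0014 0.0016] dist mm 0.8
```

Last bit, then open to ~42 mm and rise straight up.

carry_out([
  [0,0,0.02,0,0,0,1],
  [0,0,0.028,0,0,0,1],
  [0,0,0.028,0,0,0,1],
  [0,0,0.028,0,0,0,0],
  [0,0,0.028,0,0,0,0],
])

```text
t: 17.55
tool_pos: [0.4795, -0.2939, 0.0359]
tool_rot: [-3.138, -0.143, -0.001]
contact_force: [-0.4, 1.0, 0.7]
opening: 0.0395
grip_force: 0.0
```

carry_out([
  [0,0,0,0,0,0,0],
  [0,0,0,0,0,-0.05,0],
  [0,0,0,0,0,-0.15,0],
  [0,0,0,0,0,-0.28,0],
  [0,0,0,0,0,-0.4,0],
])

```text
t: 18.05
tool_pos: [0.4795, -0.2941, 0.1586]
tool_rot: [3.138, 0.144, 0.001]
contact_force: [1.1, -0.6, 0.3]
opening: 0.0426
grip_force: 0.0
```

carry_out([
  [0,0,0,0,-0.15,-0.05,0],
  [0,0,0,0,-0.3,-0.05,0],
  [0,0,0,0,-0.45,-0.05,1],
  [0,0,0,0,-0.6,-0.05,1],
  [0,0,0,0,-0.75,-0.05,1],
])

```text
t: 18.55
tool_pos: [0.4587, -0.0685, 0.1724]
tool_rot: [3.138, 0.143, 0.003]
contact_force: [0.5, -0.0, 1.1]
opening: 0.0004
grip_force: 0.0
```

```bash
python3 - <<'E'
from h import *
save('scene','s6');save('top','t6');state()
crop('s6',210,170,310,280,4,'a');crop('t6',245,175,345,285,4,'b')
cv2.imwrite('pics/ab6.png',np.hstack([cv2.imread('pics/a.png'),cv2.imread('pics/b.png')]))
E
```

```text
18.65 [ 0.4585 -0.066   0.1722] [-3.137e+00 -1.530e-01 -3.000e-03] [-0.1 -0.6  0.2] 0.0004 0.0 [-0.3  -0.33  2.01  0.    1.46  1.17]
```

View pics/ab6.png

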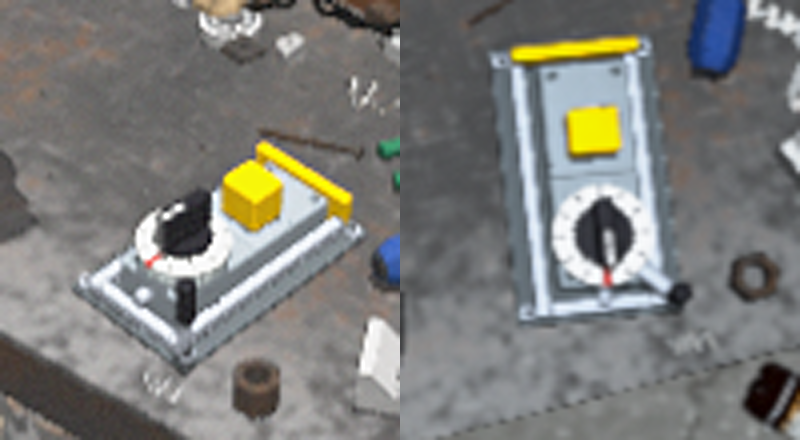

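The knob pointer now lies on the red mark (white line (202, 232) → (209, 263), red mark at (209, 277) in the right half). Next is the peg, with its top at (279, 291).

```bash
python3 - <<'E'
from h import *
T=lambda u,v:c2p(u,v,245,175,4); S=lambda u,v:c2p(u,v,210,170,4)
p=tri(('t6',*T(279,291)),('s6',*S(187,284))); q=atz('t6',*T(279,291),.073); print(p,q)
c=atz('t6',*T(201,235),.053); print('c',c)
C=np.array([.478,-.2945])
for z in (p,q): v=z[:2]-C; print(np.hypot(*v),np.arctan2(v[1],v[0]))
go([.4425,-.343,.17],.94)
E
```

```text
[ 0.44168517 -0.34248185  0.07009215] [ 0.4413575  -0.34194093  0.073     ]
c [ 0.47852717 -0.29455712  0.053     ]
0.06017495350592519 -2.218664027613784
0.05994426312834096 -2.2284683407019505
row [-1.000e-04 -7.000e-04 -2.682e-01] [-0.1431  0.914   0.1061] dist mm 279.4
```

carry_out([
  [0,0,-0.045,-0.03,0.14,0,0.2],
  [0,0,-0.09,-0.06,0.28,0,0.2],
  [0,0,-0.135,-0.09,0.42,0,0.2],
  [0,0,-0.18,-0.12,0.56,0,0.2],
  [0,0,-0.225,-0.13,0.7,0,0.2],
])

```text
t: 19.15
tool_pos: [0.4386, -0.2853, 0.1723]
tool_rot: [2.896, 1.213, 0.001]
contact_force: [0.7, -0.4, 0.8]
opening: 0.0343
grip_force: 0.0
```

```bash
python3 - <<'E'
from h import *
state();go([.441,-.3435,.13],.92)
E
```

```text
19.15 [ 0.4386 -0.2853  0.1723] [2.896e+00 1.213e+00 1.000e-03] [ 0.7 -0.4  0.8] 0.0343 0.0 [-0.72 -0.17  1.88 -0.    1.43  0.06]
row [ 0.0006  0.     -0.0404] [-0.1327  0.1415  0.2413] dist mm 92.9
```

carry_out([
  [0,0,-0.04,-0.08,0.09,0.02,0.2],
  [0,0,-0.04,-0.133,0.142,0.1,0.2],
  [0,0,-0.04,-0.133,0.142,0.18,0.2],
  [0,0,-0.04,-0.133,0.142,0.241,0.2],
  [0,0,-0.04,-0.133,0.142,0.241,0.2],
])

```text
t: 19.65
tool_pos: [0.4393, -0.3405, 0.0961]
tool_rot: [-2.816, -1.382, 0.003]
contact_force: [0.5, 0.5, -0.1]
opening: 0.0343
grip_force: 0.0
```

```bash
python3 - <<'E'
from h import *
state();go([.441,-.3435,.054],.92)
E
```

```text
19.65 [ 0.4393 -0.3405  0.0961] [-2.816 -1.382  0.003] [ 0.5  0.5 -0.1] 0.0343 0.0 [-0.79 -0.02  1.87 -0.    1.3  -0.13]
row [-0.0018 -0.0002 -0.0024] [-0.0045  0.0119  0.2402] dist mm 72.2
```

carry_out([
  [0,0,-0.002,-0.003,0.009,0.08,0.2],
  [0,0,-0.002,-0.003,0.009,0.14,0.2],
  [0,0,-0.002,-0.003,0.009,0.19,0.2],
  [0,0,-0.002,-0.003,0.009,0.225,0.2],
  [0,0,-0.002,-0.003,0.009,0.235,0.2],
])

```text
t: 20.15
tool_pos: [0.4425, -0.3433, 0.0276]
tool_rot: [-2.814, -1.394, 0.001]
contact_force: [-0.6, -1.3, -0.6]
opening: 0.0339
grip_force: 0.0
```

carry_out([
  [0,0,0,0,0,0.002,0.4],
  [0,0,0,0,0,0.002,0.6],
  [0,0,0,0,0,0.002,1],
  [0,0,0,0,0,0.002,1],
], force=30)

```text
t: 20.55
tool_pos: [0.4428, -0.3439, 0.0284]
tool_rot: [2.815, 1.394, -0.001]
contact_force: [-2.0, 0.4, 2.3]
opening: 0.0126
grip_force: 29.3
```

```bash
cat >> h.py <<'E'
def arc(ths,r,C=(.478,-.2945),z=None):
    o=get_obs(); R=Ro.from_rotvec(o['tool_rot'])
    for th in ths:
        p=np.array([C[0]+r*np.cos(th),C[1]+r*np.sin(th),o['tool_pos'][2]]); c,s=np.cos(th+np.pi),np.sin(th+np.pi)
        T=Ro.from_matrix([[c,s,0],[s,-c,0],[0,0,-1]])
        print(round(th,3),np.round((R.inv()*T).as_rotvec()/np.pi,4),np.round(R.inv().apply(p-o['tool_pos'])/.3,4))
E
python3 - <<'E'
from h import *
o=state(); v=np.array(o['tool_pos'])[:2]-[.478,-.2945]; th=np.arctan2(v[1],v[0]); r=np.hypot(*v); print(th,r,o['wrist_torque'])
arc(th-np.array([.1,.2,.3,.4,.5]),.062)
E
```

```text
20.55 [ 0.4428 -0.3439  0.0284] [ 2.815e+00  1.394e+00 -1.000e-03] [-2.   0.4  2.3] 0.0126 29.259613752365112 [-0.79  0.07  1.9  -0.    1.17 -0.14]
-2.1908005441667626 0.06064866317567639 [0.07201419 0.46606242 0.04415007]
-2.291 [0.0001 0.0002 0.022 ] [-0.0041 -0.0205 -0.    ]
-2.391 [0.0001 0.0002 0.0539] [-0.0016 -0.041  -0.    ]
-2.491 [0.0001 0.0002 0.0857] [ 0.0028 -0.0612 -0.    ]
-2.591 [1.000e-04 2.000e-04 1.175e-01] [ 0.0093 -0.0808 -0.    ]
-2.691 [1.000e-04 2.000e-04 1.494e-01] [ 0.0177 -0.0997 -0.    ]
```

Peg gripped (opening 12.6 mm on a 14 mm peg). Swinging clockwise along the arc.

carry_out([
  [0,0,0.022,-0.002,-0.02,0,1],
  [0,0,0.054,-0.001,-0.041,0,1],
  [0,0,0.086,0.003,-0.061,0,1],
  [0,0,0.118,0.009,-0.081,0,1],
  [0,0,0.15,0.018,-0.1,0,1],
])

```text
t: 21.05
tool_pos: [0.4237, -0.3213, 0.0285]
tool_rot: [3.062, 0.691, 0.006]
contact_force: [3.7, 0.1, -0.7]
opening: 0.0123
grip_force: 29.3
```

```bash
python3 - <<'E'
from h import *
o=state(); v=np.array(o['tool_pos'])[:2]-[.478,-.2945]; th=np.arctan2(v[1],v[0]); r=np.hypot(*v); print(th,r,o['wrist_torque'])
arc(-2.691-np.array([.08,.16,.24,.32,.4]),.062)
E
```

```text
21.05 [ 0.4237 -0.3213  0.0285] [3.062 0.691 0.006] [ 3.7  0.1 -0.7] 0.0123 29.33957129716873 [-0.79  0.    1.97  0.    1.16  0.34]
-2.6831310979953624 0.060606163352991155 [ 0.01623219 -0.50739828  0.04969145]
-2.771 [ 0.0009 -0.001   0.0234] [-0.0041 -0.0181 -0.0001]
-2.851 [ 0.0009 -0.001   0.0489] [-0.0022 -0.0345 -0.0001]
-2.931 [ 0.0008 -0.001   0.0743] [ 0.0009 -0.0507 -0.0001]
-3.011 [ 0.0008 -0.0011  0.0998] [ 0.0054 -0.0666 -0.0002]
-3.091 [ 0.0008 -0.0011  0.1253] [ 0.0111 -0.0821 -0.0002]
```

carry_out([
  [0,0,0.023,-0.003,-0.018,0,1],
  [0,0,0.049,-0.001,-0.035,0,1],
  [0,0,0.074,0.002,-0.051,0,1],
  [0,0,0.1,0.006,-0.067,0,1],
  [0,0,0.125,0.012,-0.082,0,1],
])

```text
t: 21.55
tool_pos: [0.4162, -0.2978, 0.0285]
tool_rot: [3.138, 0.082, 0.006]
contact_force: [2.8, -0.4, -0.6]
opening: 0.0123
grip_force: 29.3
```

```bash
python3 - <<'E'
from h import *
o=state(); v=np.array(o['tool_pos'])[:2]-[.478,-.2945]; th=np.arctan2(v[1],v[0]); r=np.hypot(*v); print(th,r,o['wrist_torque'])
arc(-3.091-np.array([.05,.1,.15,.2,.25]),.061)
E
```

```text
21.55 [ 0.4162 -0.2978  0.0285] [3.138 0.082 0.006] [ 2.8 -0.4 -0.6] 0.0123 29.31406080722809 [-0.77 -0.04  2.02  0.    1.16  0.75]
-3.088298220236062 0.06187750027749906 [-0.12953224 -0.40448507  0.08360421]
-3.141 [ 0.0006 -0.0012  0.0165] [ 0.0032 -0.0107 -0.    ]
-3.191 [ 0.0006 -0.0012  0.0324] [ 0.004  -0.0208 -0.    ]
-3.241 [ 0.0006 -0.0012  0.0483] [ 0.0053 -0.0309 -0.    ]
-3.291 [ 0.0006 -0.0012  0.0643] [ 0.0071 -0.0409 -0.0001]
-3.341 [ 0.0005 -0.0012  0.0802] [ 0.0093 -0.0508 -0.0001]
```

carry_out([
  [0,0,0.016,0.001,-0.011,0,1],
  [0,0,0.032,0.002,-0.021,0,1],
  [0,0,0.032,0.002,-0.021,0,1],
])

```text
t: 21.85
tool_pos: [0.416, -0.2912, 0.0284]
tool_rot: [3.14, -0.07, 0.004]
contact_force: [2.1, 0.1, -0.1]
opening: 0.0124
grip_force: 29.5
```

carry_out([
  [0,0,0.016,0.001,-0.01,0,1],
  [0,0,0.016,0.001,-0.01,0,1],
])

```text
t: 22.05
tool_pos: [0.4162, -0.2884, 0.0284]
tool_rot: [3.137, -0.147, 0.003]
contact_force: [0.2, -0.8, 1.5]
opening: 0.012
grip_force: 29.6
```

```bash
python3 - <<'E'
from h import *
o=state(); v=np.array(o['tool_pos'])[:2]-[.478,-.2945]; th=np.arctan2(v[1],v[0]); r=np.hypot(*v); print(th,r,o['wrist_torque'])
arc(-3.241-np.array([.05,.1,.15,.2,.25]),.0618)
E
```

```text
22.05 [ 0.4162 -0.2884  0.0284] [ 3.137e+00 -1.470e-01  3.000e-03] [ 0.2 -0.8  1.5] 0.012 29.59856629371643 [-0.75 -0.05  2.03  0.    1.17  0.91]
3.042780580137935 0.06213340356687272 [ 0.0775704  -0.15983397  0.04237954]
-3.291 [ 0.0002 -0.0006  0.0177] [ 0.0014 -0.0104 -0.    ]
-3.341 [ 0.0002 -0.0006  0.0336] [ 0.0023 -0.0207 -0.    ]
-3.391 [ 0.0002 -0.0006  0.0495] [ 0.0036 -0.0309 -0.    ]
-3.441 [ 0.0002 -0.0006  0.0654] [ 0.0054 -0.041  -0.    ]
-3.491 [ 0.0002 -0.0006  0.0813] [ 0.0078 -0.051  -0.    ]
```

carry_out([
  [0,0,0.017,0.001,-0.01,0,1],
  [0,0,0.017,0.001,-0.01,0,1],
])

```text
t: 22.25
tool_pos: [0.4164, -0.2854, 0.0284]
tool_rot: [3.133, -0.23, 0.001]
contact_force: [-0.4, 0.4, 4.4]
opening: 0.0124
grip_force: 29.7
```

carry_out([
  [0,0,0.016,0.001,-0.01,0,1],
  [0,0,0.016,0.001,-0.01,0,1],
])

```text
t: 22.45
tool_pos: [0.4169, -0.2824, 0.0283]
tool_rot: [3.126, -0.308, 0.0]
contact_force: [-0.9, 0.7, 5.8]
opening: 0.0123
grip_force: 29.9
```

carry_out([
  [0,0,0.016,0.002,-0.01,0,1],
  [0,0,0.016,0.002,-0.01,0,1],
])

```text
t: 22.65
tool_pos: [0.4175, -0.2794, 0.0283]
tool_rot: [-3.118, 0.386, 0.002]
contact_force: [-4.5, 1.1, 7.7]
opening: 0.0123
grip_force: 30.1
```

carry_out([
  [0,0,0.014,0.003,-0.01,-0.003,1],
  [0,0,0.014,0.003,-0.01,-0.003,1],
])

```text
t: 22.85
tool_pos: [0.4182, -0.2763, 0.0283]
tool_rot: [-3.108, 0.455, 0.006]
contact_force: [-4.9, 0.7, 4.6]
opening: 0.0122
grip_force: 29.9
```

carry_out([
  [0,0,0.014,0.003,-0.009,0,1],
  [0,0,0.014,0.003,-0.009,0,1],
])

```text
t: 23.05
tool_pos: [0.4189, -0.2741, 0.0283]
tool_rot: [-3.098, 0.522, 0.009]
contact_force: [-8.3, 1.3, 7.7]
opening: 0.0125
grip_force: 30.1
```

carry_out([
  [0,0,0,0.003,-0.009,0,1],
  [0,0,0,0.003,-0.009,0,1],
])

```text
t: 23.25
tool_pos: [0.4199, -0.2723, 0.0283]
tool_rot: [3.097, -0.521, -0.012]
contact_force: [-11.5, -0.3, 8.1]
opening: 0.0122
grip_force: 30.2
```

```bash
python3 - <<'E'
from h import *
save('scene','s7');save('top','t7');state()
crop('s7',210,170,310,280,4,'a');crop('t7',245,175,345,285,4,'b')
cv2.imwrite('pics/ab7.png',np.hstack([cv2.imread('pics/a.png'),cv2.imread('pics/b.png')]))
E
```

```text
23.35 [ 0.4199 -0.2723  0.0283] [ 3.097 -0.521 -0.012] [-11.4  -0.8   8. ] 0.012 30.192120373249054 [-0.72 -0.06  2.04 -0.01  1.17  1.19]
```

View pics/ab7.png

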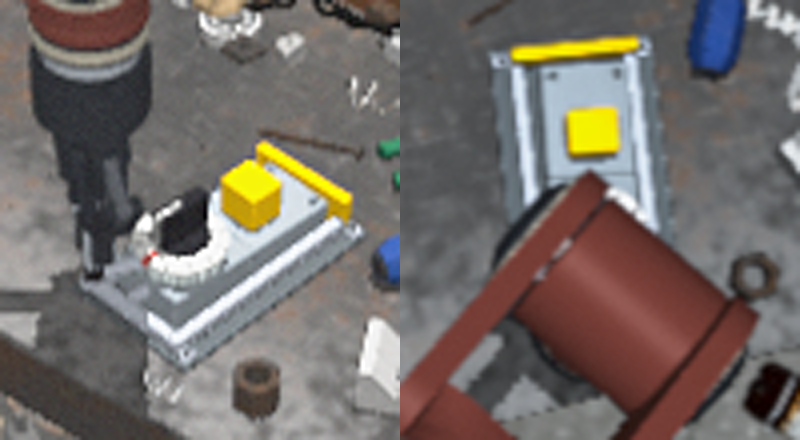

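The head has begun to turn slightly in its play (block edge shifted by about 1 px), so the ring is on its stop, about 1.3 rad from the start. Releasing, rising and checking.

carry_out([
  [0,0,0,-0.003,0.006,0,1],
  [0,0,0,-0.003,0.006,0,0.2],
  [0,0,0,-0.003,0.006,0,0.2],
  [0,0,0,-0.003,0.006,0,0.2],
  [0,0,0,-0.003,0.006,-0.08,0.2],
])

```text
t: 23.85
tool_pos: [0.4191, -0.2713, 0.0491]
tool_rot: [-3.093, 0.525, 0.01]
contact_force: [-0.5, -0.1, 0.1]
opening: 0.034
grip_force: 0.0
```

carry_out([
  [0,0,0,0,0,-0.1,0.2],
  [0,0,0,0,0,-0.2,0.2],
  [0,0,0,0,-0.1,-0.3,0.2],
  [0,0,0,0,-0.25,-0.35,0.2],
  [0,0,0,0,-0.4,-0.35,0.2],
])

```text
t: 24.35
tool_pos: [0.4634, -0.1602, 0.1613]
tool_rot: [3.095, -0.528, 0.011]
contact_force: [0.5, 0.0, -0.1]
opening: 0.0337
grip_force: 0.0
```

carry_out([
  [0,0,0,0,-0.15,0,0.2],
  [0,0,0,0,-0.3,0,0.2],
  [0,0,0,0,-0.4,0,0.2],
  [0,0,0,0,-0.4,0,0.2],
])

```text
t: 24.75
tool_pos: [0.5015, -0.0438, 0.1574]
tool_rot: [-3.098, 0.518, -0.0]
contact_force: [-0.5, -0.0, -0.4]
opening: 0.0343
grip_force: 0.0
```

```bash
python3 - <<'E'
from h import *
save('scene','s8');save('top','t8');state()
crop('s8',210,170,310,280,4,'a');crop('t8',245,175,345,285,4,'b')
cv2.imwrite('pics/ab8.png',np.hstack([cv2.imread('pics/a.png'),cv2.imread('pics/b.png')]))
E
```

```text
24.85 [ 0.5008 -0.0465  0.1573] [ 3.097e+00 -5.230e-01 -1.000e-03] [ 0.7 -0.4 -1.1] 0.0342 0.0 [-0.24 -0.21  1.94 -0.    1.42  1.67]
```

View pics/ab8.png

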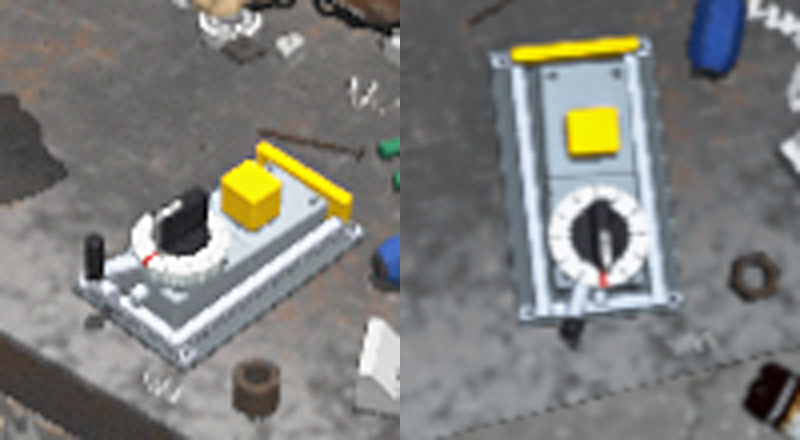

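```bash
python3 - <<'E'
from h import *
P=lambda u,v,z: atz('t8',*c2p(u,v,245,175,4),z)[:2]
Q=lambda u,v,z: atz('s8',*c2p(u,v,210,170,4),z)[:2]
an=lambda a:np.arctan2(a[1],a[0])
for n,c,g,pt,ps in (('before',P(201,235,.053),P(194,130,.067),P(279,291,.073),Q(187,284,.073)),('after',P(199,235,.053),P(192,130,.067),P(171,331,.073),Q(94,238,.073))):
    y=an(g-c)
    for p in(pt,ps): print(n,c.round(4),g.round(4),'yaw',y.round(3),'peg',p.round(4),'r',np.hypot(*(p-c)).round(4),'rel',((an(p-c)-y+np.pi)%(2*np.pi)-np.pi).round(3),'abs',an(p-c).round(3))
c=P(199,235,.085-.032);e=P(204,266,.085);i=P(201,232,.085);print('ptr',an(e-i),'red',an(P(203,279,.053)-c))
E
```

```text
before [ 0.4785 -0.2946] [ 0.5457 -0.2896] yaw 0.074 peg [ 0.4414 -0.3419] r 0.0602 rel -2.31 abs -2.236
before [ 0.4785 -0.2946] [ 0.5457 -0.2896] yaw 0.074 peg [ 0.44   -0.3448] r 0.0633 rel -2.299 abs -2.225
after [ 0.4785 -0.2932] [ 0.5457 -0.2883] yaw 0.074 peg [ 0.416  -0.2725] r 0.0659 rel 2.747 abs 2.821
after [ 0.4785 -0.2932] [ 0.5457 -0.2883] yaw 0.074 peg [ 0.4196 -0.2721] r 0.0626 rel 2.723 abs 2.797
ptr -3.0681196476141146 red -3.0652325618347724
```

The ring travelled 1.245 rad, so it is on its stop. The pointer (-3.07) matches the red mark (-3.07), and the head sits within 2 mm of its place. The gripper is clear, so I'm handing in.

```bash
python3 -c "
from station import finish_job; print(finish_job())"
```

```text
the job is handed in; nothing more can be done
None
```

I handed the job in at about 25 s; no verdict came back. In the last pictures the head lies in the shoe yellow to yellow, the knob pointer is on the red mark, the lock ring is turned about 1.25 rad to its stop, and the arm is clear.

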